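# Make up two gearbox rebuild kits

## Robot

A 6-joint arm with a two-finger parallel gripper is mounted at the origin on the work surface. World frame = base frame: x ahead of the robot, y to its left, z up, the work surface at z = 0. Lengths are in mm, angles in rad, forces in N, time in s.
With the tool pointing down it reaches from about 275 to 775 mm from the base axis. Payload 14.6 kg.
Tool frame: the origin (TCP) lies between the finger pads; the fingertips stand 17 mm ahead of it and the grasp point (between the pads) lies 2 mm behind it (env.tip_extent is the z of the fingertips in the tool frame, in mm); z points along the fingers, y is the line along which they close (so a half turn about z gives the same grasp; the last joint's range is limited). The gripper opens to 85 mm and grips with 20 to 120 N. Pads are 22 mm wide; open, the fingers measure 114 mm over their backs; the gripper's body (76 mm by 85 mm) begins 54 mm behind the grasp point. The pads swing forward as they close: fully open they stand 13 mm farther back than shut.
Start: joints at [1.104, 0.263, -0.048, 1.259, 0, 1.415], TCP at [161.06, 499.688, 248.278] pointing down, gripper open.
Joint ranges: [-2.65, 2.65], [-0.89, 1.7], [-1.18, 1.37], [-2.13, 2.11], [-1.35, 1.29], [-3.14, 3.14]. Speed limits (rad/s): [1.89, 1.89, 2.57, 2.79, 3.14, 3.14].

## Interface

Orientations are given as a unit quaternion [w, x, y, z].
In Python, from bench import env gives the robot as it stands. The module is installed in compiled form; this text tells all that it offers.
- The arm moves only by the tool arm_command, never from a script. Its argument "moves" is a list of rows, each a list of 7 numbers: the shift along the tool's x, y, z in mm, then the turn, a rotation vector about the tool's x, y, z in degrees, then the closure, from -1 (fully open) to 1 (shut). In form: [[x, y, z, ax, ay, az, claw], ...]. A call has 1 to 8 rows; each row is the pose to reach, as a shift and turn from the pose commanded when the call began, along the tool's axes at that moment; what a row does not reach only later rows make up. A row lasts 1/8 s, in which the tool goes at most 62.5 mm and 10.7 degrees, less where a joint would pass 70% of its speed; a pose out of reach is approached as far as the arm can. A call with a gripper value outside its range is refused whole. The fingers move at their own pace and stop on an object; "grip_force" is the grip in N (left out, the last holds). Time passes only in rows, so rows that repeat a pose let the fingers close. It gives the time, the measured TCP pose, the force, the opening and the grip force at its end, in the units of the state.
- env.get_obs(): the state, without advancing time (a new reading comes with each control period).
- env.camera(name): name is "scene" or "top" or "wrist"; returns (picture, depth): 400x640x3 uint8, red, green, blue; 400x640 float32, mm along the optical axis (not along the pixel's ray), 0 where there is no reading.
- env.get_calibration(name): a dict with "fov_y" (degrees; the focal length in pixels is half the picture's height over the tangent of half this angle, whatever the lens; pixels are square), "cx", "cy" (the principal point, pixels), "R" (3x3) and "t" (3): a world point X has camera coordinates R X + t. Camera axes: x right, y down, z forward; pixel columns grow to the right and rows downward; lengths in mm; the calibration is good to about 2 mm. A picture is of the moment at which its call begins: read the wrist's pose just before it. get_calibration takes no time and is no camera call; for the wrist camera it gives the pose at the moment of the call.
- env.finish_job(): hands the job in; it is judged then, once.
The state is a dict: "time_s": time; "joint_positions": joint angles; "joint_velocities": joint speeds; "tau": joint torques, N m; "tool_pos": TCP position; "eef_rot": TCP orientation; "contact_force": force on the tool from outside, world axes, zero at the start; "ft_torque": the same for the moment, N m; "gripper_width": opening from 0.0 (shut) to 1.0 (fully open); "grip_force": force on a finger pad.
Only numpy, scipy, OpenCV 4.12 (cv2) and the standard library are available. Lean on these libraries where they do the work, as an engineer would, in place of code of your own. Each camera call takes 0.05 s, during which the arm holds its last target. There are 200 camera calls.

## Task

Make up two gearbox rebuild kits from the stock on the bench: in the three-bay tray lay the lever in the long bay and stand the gear wheel and the tall sleeve in the two short bays, one to a bay, whichever way round; in the two-bay tray stand the large bearing and the stepped gear, one to a bay, whichever way round. Set every part down gently (never drop it), flat on the floor of its bay and clear of the walls' tops, the same way up as it stood. Leave the small bearing and the short sleeve standing where they are, and let go of everything at the end.

Things in the scene. Friction and masses are not known exactly. Their poses are not given: they have to be found in the camera images.
- tray_three: low fixed aluminium tray with three bays, 141 (x) by 169 (y) mm; floor 3 thick, walls 3 thick, tops 10 above the bench. Long bay on the far (+x) side, 52 (x) by 163 (y), centre x +41.5, y 0; two short bays 80 by 80, centres x -27.5, y +41.5 and -41.5. Origin: centre of the underside, z up; yaw within 0.2 of zero (+x away from the robot).
- tray_two: low fixed aluminium tray with two bays side by side, 86 (x) by 169 (y) mm; floor 3 thick, walls 3 thick, tops 10 above the bench. Bays 80 by 81, centres x 0, y +41.5 and -41.5. Origin: centre of the underside, z up; yaw within 0.2 of zero (+x away from the robot).
- lever: steel lever lying flat: bar 110 mm long (its x), 20 mm wide (its y), 14 mm thick, with a round hub 28 mm in diameter in the middle that rises to 32 mm above the underside; small dark holes at the hub and the two ends. About 0.28 kg. Grip it by the hub, from above. Both ends are alike. Origin at the centre of the underside, under the hub; z up.
- gear_wheel: plain toothed steel gear wheel lying flat, 54 mm across the teeth, 26 mm high, with a dark bore of 20 mm; no raised hub. About 0.32 kg. Origin at the centre of its underside, z up; it stands upright on the bench with 25 mm or more free on its near and far (x) sides; nothing within 60 mm of the stock or trays is over 60 mm tall.
- tall_sleeve: tall plain steel tube standing on end: 50 mm outside, 40 mm inside diameter, 55 mm high. About 0.30 kg. Origin at the centre of its underside, z up; it stands upright on the bench with 25 mm or more free on its near and far (x) sides; nothing within 60 mm of the stock or trays is over 60 mm tall.
- large_bearing: the larger ball bearing, lying flat: 60 mm outside diameter, 26 mm high, a ring of balls visible from above. About 0.30 kg. Origin at the centre of its underside, z up; it stands upright on the bench with 25 mm or more free on its near and far (x) sides; nothing within 60 mm of the stock or trays is over 60 mm tall.
- stepped_gear: steel gear with a raised round hub: toothed part below 56 mm across and 22 mm high, then a smooth round hub 32 mm in diameter rising to 58 mm above the underside; grip it by the hub. About 0.42 kg. Origin at the centre of its underside, z up; it stands upright on the bench with 25 mm or more free on its near and far (x) sides; nothing within 60 mm of the stock or trays is over 60 mm tall.
- small_bearing: the smaller ball bearing, lying flat: 42 mm outside diameter, 18 mm high. Not wanted in either kit: stays where it is. Origin at the centre of its underside, z up; it stands upright on the bench with 25 mm or more free on its near and far (x) sides; nothing within 60 mm of the stock or trays is over 60 mm tall.
- short_sleeve: short plain steel tube standing on end: 40 mm outside, 31 mm inside diameter, 20 mm high. Not wanted in either kit: stays where it is. Origin at the centre of its underside, z up; it stands upright on the bench with 25 mm or more free on its near and far (x) sides; nothing within 60 mm of the stock or trays is over 60 mm tall.
Things that resemble listed ones, but are neither listed nor needed, are in the scene too. What is shaped like the gear_wheel but yellow is not meant.

How it is judged:
By the outcome, as a careful person would: the job done as asked, in the order asked, and still so for the second after the job is handed in, with the robot touching nothing.
It also fails if it takes over 120 s, if anything falls off the work surface, if the arm or the gripper's body presses on something with over 40 N, if the wrist force passes 120 N, or if a joint passes its speed limit or range.

## Working session

There is one attempt and no reset: what is moved stays moved. The work goes in short steps, Python scripts to look and compute and a tool call to move; the robot and the scene stay as the last step left them, time stands still between calls to the robot, and variables do not carry over. Pictures are saved under pics/ and viewed, at most 14 in all, crops included, and the job is handed in when it is done.

Besides the shell and the picture viewer there is one more tool, called after ">>>" as name([rows], argument=value, ...), one row to a line, values as JSON. arm_command: Moves the arm, as the interface text tells. Its arguments: {"type":"object","properties":{"moves":{"type":"array","items":{"type":"array","items":{"type":"number"}}},"grip_force":{"type":"number"}},"required":["moves"]}

```bash
ls; mkdir -p pics
python3 - <<'E'
from bench import env
import numpy as np, cv2
o=env.get_obs()
print({k:np.round(v,3) for k,v in o.items()}, env.tip_extent)
for n in ("top","scene"):
    p,d=env.camera(n); c=env.get_calibration(n); print(n,{k:np.round(v,4).tolist() for k,v in c.items()})
    cv2.imwrite(f"pics/{n}0.png",p[:,:,::-1]); np.savez(f"{n}0.npz",p=p,d=d,**c)
E
```

```text
pics
{'time_s': np.float64(0.0), 'joint_positions': array([ 1.104,  0.264, -0.049,  1.259,  0.   ,  1.416]), 'joint_velocities': array([ 0.001,  0.001,  0.001, -0.   , -0.001,  0.   ]), 'tau': array([-1.0000e-03, -6.3761e+01,  3.8456e+01,  1.4000e-02, -0.0000e+00,
       -0.0000e+00]), 'tool_pos': array([160.95 , 499.46 , 247.825]), 'eef_rot': array([-0.   ,  0.155,  0.988, -0.   ]), 'contact_force': array([-0.418, -0.69 ,  0.095]), 'ft_torque': array([-0.019,  0.002,  0.081]), 'grip_force': np.float64(0.0), 'gripper_width': np.float64(1.002)} 17.0
top {'fov_y': 42.534, 'cx': 326.0812, 'cy': 203.1197, 'R': [[0.025, -0.9994, 0.0246], [-0.9874, -0.0286, -0.1559], [0.1565, -0.0204, -0.9875]], 't': [-15.4797, 481.6154, 1274.2174]}
scene {'fov_y': 52.3502, 'cx': 319.6718, 'cy': 195.02, 'R': [[0.1535, 0.9881, -0.0049], [0.8141, -0.1293, -0.5661], [-0.56, 0.0829, -0.8243]], 't': [-68.7742, -365.0667, 1188.3998]}
```

View pics/top0.png

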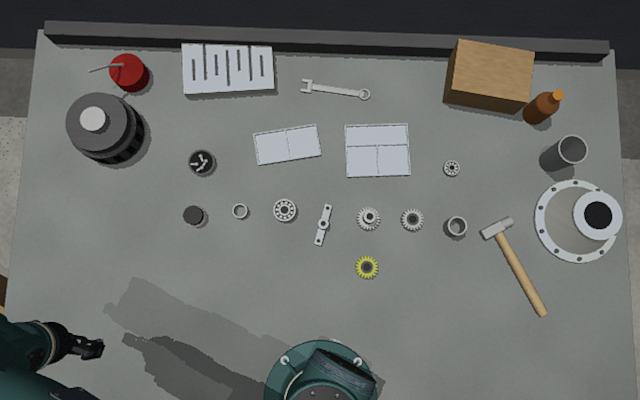

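View pics/scene0.png

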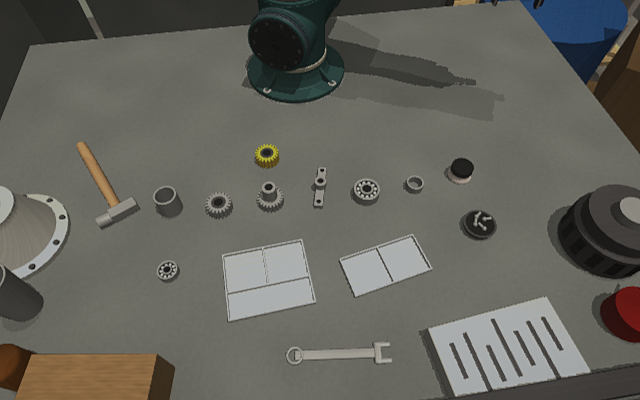

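The top view (+x up, +y left) shows these parts:
- short sleeve (240,211)
- large bearing (285,210)
- lever (323,225)
- stepped gear (368,218)
- gear wheel (412,219)
- tall sleeve (456,227)
- small bearing (452,168)
- yellow decoy gear (367,267)
- tray_two (287,144)
- tray_three (378,151)

The scene view agrees. The tall sleeve is at (167,201) there, and the trays are at (268,279) and (385,265).

```bash
cat > h.py <<'E'
import numpy as np, cv2
def cloud(d,c):
    """world xyz per pixel from depth d and calibration c"""
    f=d.shape[0]/2/np.tan(np.radians(c['fov_y'])/2)
    v,u=np.indices(d.shape)
    P=np.stack([(u-c['cx'])/f*d,(v-c['cy'])/f*d,d],-1)-np.asarray(c['t'])
    return P@np.asarray(c['R'])   # R^T (p-t)
def blobs(P,d,mask,minA=15):
    n,l,s,_=cv2.connectedComponentsWithStats(mask.astype(np.uint8))
    return [P[l==i] for i in range(1,n) if s[i,4]>=minA]
E
python3 - <<'E'
import numpy as np, cv2
from h import *
from bench import env
for n in("top","scene"):
    z=np.load(n+"0.npz"); P=cloud(z['d'],z)
    ok=(z['d']>0)&(P[...,0]>250)&(P[...,0]<720)&(abs(P[...,1])<420)
    print(n,"bench z",np.median(P[ok][:,2]))
    m=ok&(P[...,2]>11)&(P[...,2]<70)
    for b in blobs(P,z['d'],m):
        zt=np.percentile(b[:,2],90); t=b[b[:,2]>zt-4]
        (cx,cy),(w,h),a=cv2.minAreaRect(t[:,:2].astype(np.float32))
        print(len(b),"ztop %.0f"%zt,"rect c %.1f %.1f size %.0f %.0f ang %.0f"%(cx,cy,w,h,a),"mean",t.mean(0)[:2].round(1))
    # trays: bright
    g=z['p'].min(-1); m=ok&(g>140)&(P[...,2]<16)
    for b in blobs(P,z['d'],m,400):
        r=cv2.minAreaRect(b[:,:2].astype(np.float32)); print("tray",len(b),np.round(r[0],1),np.round(r[1],1),round(r[2],1), np.percentile(b[:,2],[5,50,95]).round(1))
o=env.get_obs();c=env.get_calibration("wrist")
C=-c['R'].T@c['t'];q=o['eef_rot'];
from scipy.spatial.transform import Rotation as Ro
R=Ro.from_quat(np.r_[q[1:],q[0]]).as_matrix()
print("wristcam in tool",R.T@(C-o['tool_pos']),(R.T@c['R'].T).round(2),c['fov_y'])
E
```

```text
top bench z 0.5356421390421549
525 ztop 22 rect c 584.5 323.8 size 63 65 ang 69 mean [582.5 327.2]
181 ztop 21 rect c 588.8 -332.0 size 39 39 ang 54 mean [ 588.6 -331.4]
430 ztop 28 rect c 462.9 103.5 size 57 56 ang 47 mean [462.8 105. ]
82 ztop 23 rect c 458.1 217.9 size 36 36 ang 5 mean [458.  218.3]
301 ztop 33 rect c 429.2 3.4 size 25 26 ang 63 mean [429.1   3.6]
340 ztop 39 rect c 442.8 333.8 size 47 46 ang 65 mean [441.8 333.6]
366 ztop 59 rect c 447.7 -111.9 size 29 28 ang 2 mean [ 447.8 -111.8]
359 ztop 30 rect c 446.4 -226.7 size 51 56 ang 21 mean [ 447. -226.]
276 ztop 57 rect c 431.0 -333.9 size 48 47 ang 57 mean [ 429.4 -334. ]
63 ztop 30 rect c 417.5 -412.3 size 26 13 ang 2 mean [ 419.  -413.2]
356 ztop 29 rect c 323.0 -110.4 size 53 53 ang 33 mean [ 323.1 -109.3]
tray 1999 [645.1 106.9] [ 93.1 171.9] 11.0 [-1.6  3.3 10.3]
tray 3194 [ 638.1 -136.2] [147.5 173.8] 3.6 [-1.7  3.2  9.9]
scene bench z 1.0557571615560435
402 ztop 29 rect c 326.0 -111.0 size 53 57 ang 85 mean [ 326.7 -111. ]
440 ztop 38 rect c 444.6 333.5 size 48 50 ang 63 mean [445.7 332.7]
372 ztop 33 rect c 
[... 168 characters left out ...]
 [467.1 102.9]
556 ztop 59 rect c 451.4 -112.6 size 30 31 ang 61 mean [ 452.1 -112.8]
633 ztop 56 rect c 434.6 -334.7 size 49 48 ang 12 mean [ 435.1 -334.5]
497 ztop 28 rect c 451.1 -227.2 size 54 55 ang 15 mean [ 451.8 -227.6]
93 ztop 28 rect c 420.0 -412.6 size 14 29 ang 89 mean [ 422.  -414.3]
732 ztop 22 rect c 585.2 326.3 size 58 62 ang 80 mean [586.8 326.1]
347 ztop 20 rect c 592.7 -332.7 size 40 41 ang 77 mean [ 592.7 -333. ]
tray 2992 [639.8 106.7] [ 92.6 174.4] 11.4 [ 1.1  3.5 10.2]
tray 5133 [ 632.5 -135.6] [148.6 170.3] 3.8 [ 1.4  3.8 10.2]
wristcam in tool [  77.83517571    0.62149351 -125.91646724] [[-0.   -0.95 -0.31]
 [ 1.   -0.   -0.  ]
 [-0.   -0.31  0.95]] 68.15803116465837
```

>>> arm_command([
  [-409,-390,0,0,0,-4,-1],
  [-409,-390,0,0,0,-4,-1],
  [-409,-390,0,0,0,-4,-1],
  [-409,-390,0,0,0,-4,-1],
  [-409,-390,0,0,0,-4,-1],
  [-409,-390,0,0,0,-4,-1],
  [-409,-390,0,0,0,-4,-1],
  [-409,-390,0,0,0,-4,-1],
], grip_force=40)

```text
time_s: 1.1
tool_pos: [400.1, 58.2, 248.3]
eef_rot: [0.0, 0.121, 0.993, 0.0]
contact_force: [1.4, 0.4, -0.3]
gripper_width: 1.0
grip_force: 0.0
```

```bash
cat >> h.py <<'E'
from scipy.spatial.transform import Rotation as Ro
def goal(env,x,y,z,al):
    """shift (mm, tool axes) and turn about tool z (deg) to reach TCP x,y,z with the closing line at al deg from world x"""
    o=env.get_obs();q=o['eef_rot'];R=Ro.from_quat(np.r_[q[1:],q[0]]).as_matrix()
    a=np.degrees(np.arctan2(R[1,1],R[0,1]))
    t=-(al-a)
    print("pos",o['tool_pos'].round(1),"al %.1f"%a,"tilt",R[:2,2].round(4),"t %.1f"%o['time_s'],"w %.3f F %.0f"%(o['gripper_width'],o['grip_force']),
      "\n shift",(R.T@(np.array([x,y,z])-o['tool_pos'])).round(1),"turn z %.1f"%((t+180)%360-180))
E
python3 -c "
from h import *; from bench import env
goal(env,431,3,230,76)"
```

```text
pos [400.1  58.2 248.3] al 76.1 tilt [0.0003 0.0001] t 1.1 w 1.000 F 0 
 shift [-43.2 -46.2  18.3] turn z 0.1
```

>>> arm_command([
  [-43,-46,18,0,0,0,-1],
  [-43,-46,18,0,0,0,-1],
  [-43,-46,18,0,0,0,-1],
])

```text
time_s: 1.48
tool_pos: [430.0, 5.4, 230.0]
eef_rot: [-0.001, 0.121, 0.993, 0.0]
contact_force: [0.6, 0.3, 1.3]
gripper_width: 1.001
grip_force: 0.0
```

```bash
cat > look.py <<'E'
import sys
from h import *; from bench import env
n=sys.argv[1]
c=env.get_calibration("wrist"); p,d=env.camera("wrist")
cv2.imwrite(f"pics/{n}.png",p[:,:,::-1]); np.savez(n+".npz",p=p,d=d,**c)
P=cloud(d,c); ok=(d>0)&(P[...,0]>250)&(P[...,0]<760)&(abs(P[...,1])<400)
print("bench z",np.median(P[ok&(P[...,2]<8)][:,2]).round(2))
m=ok&(P[...,2]>13)&(P[...,2]<70)
for b in blobs(P,d,m,60):
    zt=np.percentile(b[:,2],95); t=b[b[:,2]>zt-4]
    (cx,cy),(w,h),a=cv2.minAreaRect(t[:,:2].astype(np.float32))
    (ex,ey),r=cv2.minEnclosingCircle(t[:,:2].astype(np.float32))
    print(len(b),"ztop %.0f"%zt,"rect c %.1f %.1f size %.0f %.0f ang %.0f"%(cx,cy,w,h,a),"circ %.1f %.1f r %.1f"%(ex,ey,r))
g=p.min(-1); m=ok&(g>140)&(P[...,2]<14)
for b in blobs(P,d,m,1500):
    r=cv2.minAreaRect(b[:,:2].astype(np.float32)); print("tray",len(b),np.round(r[0],1),np.round(r[1],1),round(r[2],1))
    w=b[b[:,2]>8]; r=cv2.minAreaRect(w[:,:2].astype(np.float32)); print("  walls",len(w),np.round(r[0],1),np.round(r[1],1),round(r[2],1))
E
python3 look.py w1
```

```text
bench z 0.43
2297 ztop 28 rect c 325.6 -108.1 size 55 56 ang 2 circ 325.5 -108.2 r 28.4
2306 ztop 37 rect c 445.4 330.4 size 49 40 ang 4 circ 445.1 334.8 r 25.1
1552 ztop 33 rect c 432.2 5.3 size 27 27 ang 30 circ 432.3 5.3 r 13.8
573 ztop 21 rect c 461.4 220.0 size 39 39 ang 89 circ 461.5 220.3 r 20.2
2137 ztop 27 rect c 465.9 105.3 size 59 59 ang 20 circ 465.7 105.5 r 29.9
1901 ztop 59 rect c 450.1 -110.7 size 31 31 ang 16 circ 450.0 -110.6 r 16.1
2286 ztop 24 rect c 582.1 329.4 size 34 41 ang 48 circ 584.3 331.5 r 23.7
1709 ztop 28 rect c 450.7 -224.9 size 55 56 ang 22 circ 451.0 -225.0 r 28.6
2675 ztop 56 rect c 433.8 -332.4 size 49 50 ang 48 circ 433.9 -332.5 r 25.7
tray 5556 [ 634.5 -122.3] [139.4 144.9] 3.7
  walls 520 [614.2 -99.2] [143.7 124.8] 74.9
tray 2050 [658.9  53.4] [96.5 67. ] 9.3
  walls 248 [654.5  55.1] [87.3 64.4] 10.7
```

View pics/w1.png

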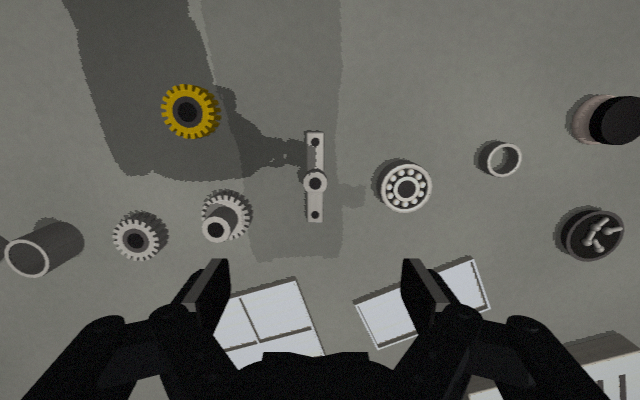

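The wrist picture shows the lever at (315,178), stepped gear (222,218), gear wheel (137,238), tall sleeve (45,248) and large bearing (405,186). The trays are partly hidden behind the fingers.

Run:
```python
from h import *; from bench import env
z=np.load("w1.npz");P=cloud(z['d'],z)
m=(z['d']>0)&(abs(P[...,0]-432)<70)&(abs(P[...,1]-5)<40)&(P[...,2]>9)
b=P[m]; print(cv2.minAreaRect(b[:,:2].astype(np.float32)))
goal(env,431.7,4.5,33,76)
```

```text
((432.3070068359375, 5.402019500732422), (96.88103485107422, 80.7618179321289), 24.118276596069336)
pos [429.9   5.9 230.3] al 76.2 tilt [-0.0004  0.0003] t 1.5 w 1.001 F 0 
 shift [ -2.2  -1.  197.3] turn z 0.2
```

Run:
```python
from h import *; from bench import env
for n in("w1","top0"):
    z=np.load(n+".npz");P=cloud(z['d'],z)
    m=(z['d']>0)&(abs(P[...,0]-432)<70)&(abs(P[...,1]-5)<50)&(P[...,2]>9)
    for b in blobs(P,0,m,100):
        r=cv2.fitLine(b[b[:,2]<19][:,:2].astype(np.float32),cv2.DIST_HUBER,0,.01,.01).ravel()
        print(n,len(b),cv2.minAreaRect(b[:,:2].astype(np.float32)),"line ang",np.degrees(np.arctan2(r[1],r[0])))
```

```text
w1 1636 ((432.559326171875, 5.129888534545898), (27.091846466064453, 109.3077621459961), 76.44461059570312) line ang -13.984969Traceback (most recent call last):
  File "<stdin>", line 6, in <module>
cv2.error: OpenCV(4.12.0) /io/opencv/modules/imgproc/src/linefit.cpp:50: error: (-215:Assertion failed) count > 0 in function 'fitLine2D_wods'
```

>>> arm_command([
  [-2,-1,60,0,0,0,-1],
  [-2,-1,120,0,0,0,-1],
  [-2,-1,170,0,0,0,-1],
  [-2,-1,190,0,0,0,-1],
  [-2,-1,200,0,0,0,-1],
  [-2,-1,200,0,0,0,-1],
  [-2,-1,200,0,0,0,0.3],
  [-2,-1,200,0,0,0,1],
], grip_force=50)

```text
time_s: 2.52
tool_pos: [432.5, 3.9, 31.0]
eef_rot: [0.001, 0.121, 0.993, -0.0]
contact_force: [-1.2, 0.4, 0.4]
gripper_width: 0.609
grip_force: 0.0
```

>>> arm_command([
  [0,0,0,0,0,0,1],
  [0,0,0,0,0,0,1],
  [0,0,0,0,0,0,1],
  [0,0,0,0,0,0,1],
  [0,0,0,0,0,0,1],
  [0,0,0,0,0,0,1],
])

```text
time_s: 3.28
tool_pos: [432.3, 4.0, 30.9]
eef_rot: [0.0, 0.121, 0.993, 0.0]
contact_force: [-2.0, 2.3, 11.1]
gripper_width: 0.307
grip_force: 48.4
```

>>> arm_command([
  [0,0,-40,0,0,0,1],
  [0,0,-100,0,0,0,1],
  [-40,-30,-140,0,0,10,1],
  [-80,-65,-180,0,0,20,1],
  [-120,-100,-210,0,0,30,1],
  [-160,-130,-230,0,0,40,1],
  [-190,-155,-230,0,0,50,1],
  [-217,-177,-230,0,0,60,1],
])

```text
time_s: 4.28
tool_pos: [600.9, -221.3, 260.0]
eef_rot: [-0.0, 0.603, 0.797, -0.0]
contact_force: [0.0, 0.4, -3.1]
gripper_width: 0.31
grip_force: 50.7
```

>>> arm_command([
  [0,0,0,0,0,10,1],
  [0,0,0,0,0,13,1],
  [0,0,0,0,0,13,1],
])

```text
time_s: 4.65
tool_pos: [600.1, -220.0, 259.9]
eef_rot: [-0.0, 0.687, 0.726, -0.0]
contact_force: [0.2, 0.6, -2.5]
gripper_width: 0.302
grip_force: 50.7
```

```bash
python3 look.py w2; python3 -c "
from h import *; from bench import env
goal(env,676,-133,50,3.6)"
```

```text
bench z 0.46
2426 ztop 28 rect c 325.8 -108.2 size 55 57 ang 71 circ 325.8 -108.5 r 29.4
2354 ztop 59 rect c 451.4 -111.2 size 31 31 ang 12 circ 451.2 -110.9 r 16.2
1628 ztop 28 rect c 451.6 -225.2 size 56 55 ang 89 circ 451.6 -225.6 r 28.6
1655 ztop 56 rect c 434.6 -333.0 size 49 48 ang 46 circ 434.6 -333.2 r 25.1
tray 15891 [ 638.3 -134.3] [146.1 175.1] 3.8
  walls 1846 [ 637.4 -134.3] [141.3 169.5] 3.7
pos [ 600.1 -219.9  260.1] al 3.2 tilt [-0.0005  0.0003] t 4.7 w 0.304 F 51 
 shift [ 82.5  80.7 210. ] turn z -0.4
```

View pics/w2.png

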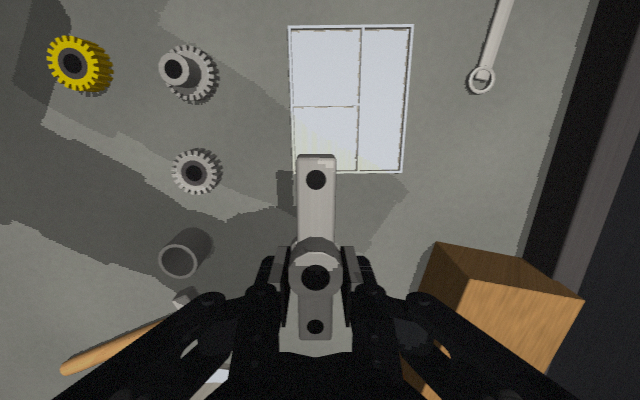

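The tray_three wall tops fit 141.3 × 169.5 at centre (637,-134), yaw 3.7°. The lever is held straight in the fingers at (316,240) px.

>>> arm_command([
  [40,40,30,0,0,0,1],
  [83.5,83.5,80,0,0,-0.5,1],
  [83.5,83.5,140,0,0,-0.5,1],
  [83.5,83.5,190,0,0,-0.5,1],
  [83.5,83.5,205,0,0,-0.5,1],
  [83.5,83.5,210,0,0,-0.5,1],
  [83.5,83.5,210,0,0,-0.5,1],
])

```text
time_s: 5.58
tool_pos: [680.1, -132.6, 52.4]
eef_rot: [0.001, 0.684, 0.729, 0.001]
contact_force: [0.9, -0.2, -2.8]
gripper_width: 0.305
grip_force: 50.5
```

```bash
python3 -c "
from h import *; from bench import env
goal(env,678.8,-131.8,34,3.7)"
```

```text
pos [ 680.1 -132.6   52.4] al 3.6 tilt [ 0.0027 -0.0009] t 5.6 w 0.305 F 51 
 shift [ 0.9 -1.3 18.4] turn z -0.1
```

>>> arm_command([
  [0,-1,6,0,0,0,1],
  [0,-1,11,0,0,0,1],
  [0,-1,13,0,0,0,1],
  [0,-1,15,0,0,0,1],
  [0,-1,15.5,0,0,0,1],
  [0,-1,15.5,0,0,0,1],
])

```text
time_s: 6.32
tool_pos: [678.1, -132.1, 34.8]
eef_rot: [-0.0, 0.684, 0.729, 0.0]
contact_force: [-0.1, 1.4, -3.1]
gripper_width: 0.303
grip_force: 50.5
```

>>> arm_command([
  [0,0,0.5,0,0,0,1],
  [0,0,1,0,0,0,1],
  [0,0,1.2,0,0,0,1],
  [0,0,1.2,0,0,0,1],
])

```text
time_s: 6.82
tool_pos: [678.2, -132.1, 33.9]
eef_rot: [0.0, 0.684, 0.729, 0.0]
contact_force: [-2.3, 1.1, 5.2]
gripper_width: 0.3
grip_force: 51.4
```

>>> arm_command([
  [0,0,0,0,0,0,0.2],
  [0,0,0,0,0,0,-0.2],
  [0,0,0,0,0,0,-0.6],
  [0,0,0,0,0,0,-1],
  [0,0,-10,0,0,0,-1],
  [0,0,-60,0,0,0,-1],
  [0,0,-110,0,0,0,-1],
  [0,0,-110,0,0,0,-1],
])

```text
time_s: 7.82
tool_pos: [679.9, -132.6, 148.4]
eef_rot: [0.003, 0.684, 0.729, 0.002]
contact_force: [-0.7, -0.1, 0.3]
gripper_width: 1.002
grip_force: 0.0
```

```bash
python3 -c "
from h import *; from bench import env
goal(env,451,-226,145,3.7)"
```

```text
pos [ 679.9 -132.6  148.4] al 3.6 tilt [ 0.0068 -0.0022] t 7.8 w 1.002 F 0 
 shift [ -78.7 -234.4    2. ] turn z -0.1
```

>>> arm_command([
  [-20,-60,0,0,0,0,-1],
  [-40,-120,0,0,0,0,-1],
  [-60,-180,0,0,0,0,-1],
  [-78,-234,0,0,0,0,-1],
  [-78,-234,0,0,0,0,-1],
  [-78,-234,40,0,0,0,-1],
  [-78,-234,70,0,0,0,-1],
  [-78,-234,70,0,0,0,-1],
])

```text
time_s: 8.82
tool_pos: [448.9, -223.8, 72.0]
eef_rot: [-0.002, 0.684, 0.729, -0.0]
contact_force: [-0.4, 0.4, 0.5]
gripper_width: 0.997
grip_force: 0.0
```

```bash
python3 look.py w3; python3 -c "
from h import *; from bench import env
goal(env,451,-226,23,3.7)"
```

```text
bench z 0.49
7748 ztop 28 rect c 326.3 -118.5 size 58 36 ang 4 circ 325.6 -108.9 r 29.1
8595 ztop 59 rect c 451.0 -114.5 size 31 25 ang 4 circ 450.8 -111.1 r 16.1
5586 ztop 28 rect c 451.0 -225.4 size 56 56 ang 19 circ 451.3 -225.5 r 28.5
1039 ztop 30 rect c 429.7 -313.8 size 40 11 ang 13 circ 430.9 -319.2 r 20.0
319 ztop 19 rect c 591.6 -344.9 size 14 24 ang 72 circ 591.3 -345.8 r 12.2
tray 27891 [ 623.5 -149.9] [114.6 150.1] 3.7
  walls 2812 [ 617.1 -148.7] [102.6 143.2] 4.1
pos [ 449.6 -224.3   73.4] al 3.7 tilt [-0.0013  0.001 ] t 8.9 w 1.000 F 0 
 shift [-1.8  1.4 50.4] turn z -0.0
```

View pics/w3.png

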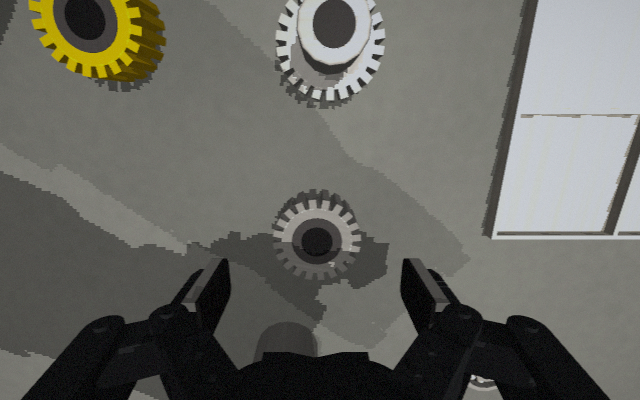

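The gear wheel at (317,240) sits midway between the open fingers, so I descend and grip it.

>>> arm_command([
  [-1,1,30,0,0,0,-1],
  [-1,1,45,0,0,0,-1],
  [-1,1,50,0,0,0,-1],
  [-1,1,50,0,0,0,-0.5],
  [-1,1,50,0,0,0,0],
  [-1,1,50,0,0,0,1],
  [-1,1,50,0,0,0,1],
  [-1,1,50,0,0,0,1],
], grip_force=60)

```text
time_s: 9.88
tool_pos: [451.0, -226.0, 25.0]
eef_rot: [0.001, 0.684, 0.729, 0.0]
contact_force: [-3.9, 2.3, 14.1]
gripper_width: 0.607
grip_force: 60.1
```

>>> arm_command([
  [0,0,0,0,0,0,1],
  [0,0,0,0,0,0,1],
  [0,0,0,0,0,0,1],
])

```text
time_s: 10.25
tool_pos: [451.0, -226.0, 24.9]
eef_rot: [0.001, 0.684, 0.729, 0.0]
contact_force: [-2.3, 2.3, 14.3]
gripper_width: 0.606
grip_force: 60.1
```

>>> arm_command([
  [0,0,-20,0,0,0,1],
  [0,0,-70,0,0,0,1],
  [15,55,-85,0,0,0,1],
  [28,110,-85,0,0,0,1],
  [38,164.5,-85,0,0,0,1],
  [38,164.5,-70,0,0,0,1],
  [38,164.5,-35,0,0,0,1],
  [38,164.5,-15,0,0,0,1],
])

```text
time_s: 11.25
tool_pos: [611.1, -177.0, 37.1]
eef_rot: [-0.001, 0.684, 0.729, -0.0]
contact_force: [-1.2, -0.5, -3.1]
gripper_width: 0.607
grip_force: 65.0
```

>>> arm_command([
  [0,0,5,0,0,0,1],
  [0,0,8,0,0,0,1],
  [0,0,9.5,0,0,0,1],
  [0,0,9.5,0,0,0,1],
])

```text
time_s: 11.75
tool_pos: [612.5, -177.5, 29.6]
eef_rot: [0.0, 0.684, 0.729, 0.0]
contact_force: [-0.3, 1.1, -3.4]
gripper_width: 0.606
grip_force: 65.0
```

```bash
python3 -c "
from h import *; from bench import env
print(env.get_obs()['contact_force'])
goal(env,612.7,-177.7,27.9,3.7)"
```

```text
[-0.28827121  1.05867083 -3.36131937]
pos [ 612.5 -177.5   29.6] al 3.6 tilt [ 0.0007 -0.0003] t 11.8 w 0.606 F 65 
 shift [-0.2  0.1  1.7] turn z -0.1
```

>>> arm_command([
  [0,0,0.6,0,0,0,1],
  [0,0,1.1,0,0,0,1],
  [0,0,1.6,0,0,0,1],
  [0,0,1.6,0,0,0,1],
])

```text
time_s: 12.25
tool_pos: [612.4, -177.4, 28.1]
eef_rot: [0.0, 0.684, 0.729, 0.0]
contact_force: [-3.1, 0.2, 5.5]
gripper_width: 0.605
grip_force: 66.1
```

>>> arm_command([
  [0,0,0,0,0,0,-0.35],
  [0,0,0,0,0,0,-0.5],
  [0,0,0,0,0,0,-0.7],
  [0,0,0,0,0,0,-0.7],
  [0,0,-15,0,0,0,-0.7],
  [0,0,-60,0,0,0,-1],
  [0,0,-110,0,0,0,-1],
  [0,0,-110,0,0,0,-1],
])

```text
time_s: 13.25
tool_pos: [614.1, -178.1, 142.3]
eef_rot: [0.003, 0.684, 0.729, 0.001]
contact_force: [0.8, -0.6, 0.0]
gripper_width: 1.001
grip_force: 0.0
```

```bash
python3 -c "
from h import *; from bench import env
goal(env,434.2,-333,110,3.7)"
```

```text
pos [ 614.1 -178.1  142.3] al 3.6 tilt [ 0.0065 -0.0028] t 13.2 w 1.001 F 0 
 shift [-143.1 -189.6   31.6] turn z -0.1
```

>>> arm_command([
  [-36,-47,0,0,0,0,-1],
  [-72,-94,0,0,0,0,-1],
  [-108,-141,0,0,0,0,-1],
  [-143.5,-188,0,0,0,0,-1],
  [-143.5,-188,20,0,0,0,-1],
  [-143.5,-188,40,0,0,0,-1],
  [-143.5,-188,40,0,0,0,-1],
])

```text
time_s: 14.12
tool_pos: [433.0, -331.9, 96.5]
eef_rot: [-0.001, 0.684, 0.729, 0.0]
contact_force: [-0.4, 0.0, -0.4]
gripper_width: 1.0
grip_force: 0.0
```

```bash
python3 look.py w4; python3 -c "
from h import *; from bench import env
goal(env,434.2,-333,34,3.7)"
```

```text
bench z 0.38
2474 ztop 30 rect c 604.4 -194.4 size 19 33 ang 44 circ 602.7 -196.1 r 17.0
4413 ztop 56 rect c 433.9 -333.2 size 49 49 ang 59 circ 434.2 -333.5 r 25.1
2235 ztop 19 rect c 591.9 -330.9 size 41 42 ang 79 circ 591.7 -330.9 r 21.5
tray 3271 [ 608.2 -198.4] [77.  45.1] 3.4
  walls 864 [ 605.  -199.6] [70.5 43.1] 3.4
pos [ 433.5 -332.2   97.4] al 3.6 tilt [-0.0008  0.0008] t 14.2 w 1.002 F 0 
 shift [-0.9  0.7 63.4] turn z -0.1
```

>>> arm_command([
  [-0.5,0,30,0,0,0,-1],
  [-0.5,0,55,0,0,0,-1],
  [-0.5,0,63,0,0,0,-1],
  [-0.5,0,63,0,0,0,-0.5],
  [-0.5,0,63,0,0,0,0],
  [-0.5,0,63,0,0,0,1],
  [-0.5,0,63,0,0,0,1],
  [-0.5,0,63,0,0,0,1],
], grip_force=50)

```text
time_s: 15.18
tool_pos: [434.2, -333.4, 35.9]
eef_rot: [0.001, 0.684, 0.729, -0.0]
contact_force: [-1.5, 1.3, 8.5]
gripper_width: 0.574
grip_force: 50.5
```

>>> arm_command([
  [0,0,0,0,0,0,1],
  [0,0,0,0,0,0,1],
  [0,0,0,0,0,0,1],
])

```text
time_s: 15.55
tool_pos: [434.2, -333.4, 35.9]
eef_rot: [0.001, 0.684, 0.729, -0.0]
contact_force: [-1.9, 1.1, 9.1]
gripper_width: 0.577
grip_force: 50.5
```

>>> arm_command([
  [0,0,-20,0,0,0,1],
  [0,0,-75,0,0,0,1],
  [45,37,-95,0,0,0,1],
  [91,75,-95,0,0,0,1],
  [136,113,-95,0,0,0,1],
  [182,150,-95,0,0,0,1],
  [227,188,-95,0,0,0,1],
  [227,188,-80,0,0,0,1],
])

```text
time_s: 16.55
tool_pos: [609.5, -91.4, 115.5]
eef_rot: [0.001, 0.683, 0.731, 0.001]
contact_force: [0.4, -0.9, -3.3]
gripper_width: 0.572
grip_force: 53.4
```

```bash
python3 -c "
from h import *; from bench import env
goal(env,607.2,-94.9,38.9,3.7)"
```

```text
pos [609.5 -91.4 115.5] al 3.9 tilt [ 0.0029 -0.0002] t 16.6 w 0.572 F 53 
 shift [-3.3 -2.7 76.6] turn z 0.2
```

Commanded position should now be about (607.3,-95); I keep x and y and descend.

>>> arm_command([
  [0,0,30,0,0,0,1],
  [0,0,60,0,0,0,1],
  [0,0,70,0,0,0,1],
  [0,0,74,0,0,0,1],
  [0,0,74,0,0,0,1],
])

```text
time_s: 17.18
tool_pos: [607.4, -94.8, 41.3]
eef_rot: [0.0, 0.684, 0.729, 0.0]
contact_force: [-0.9, 0.6, -3.8]
gripper_width: 0.571
grip_force: 53.4
```

```bash
python3 -c "
from h import *; from bench import env
print(env.get_obs()['contact_force'])
goal(env,607.2,-94.9,38.9,3.7)"
```

```text
[-0.9021418   0.63996268 -3.80888156]
pos [607.4 -94.8  41.3] al 3.6 tilt [ 0.0009 -0.0003] t 17.2 w 0.571 F 53 
 shift [-0.1 -0.2  2.4] turn z -0.1
```

>>> arm_command([
  [0,0,0.7,0,0,0,1],
  [0,0,1.4,0,0,0,1],
  [0,0,1.9,0,0,0,1],
  [0,0,2.3,0,0,0,1],
  [0,0,2.3,0,0,0,1],
])

```text
time_s: 17.8
tool_pos: [607.2, -94.5, 38.9]
eef_rot: [0.0, 0.684, 0.729, 0.0]
contact_force: [-3.1, 1.0, 8.0]
gripper_width: 0.571
grip_force: 54.5
```

>>> arm_command([
  [0,0,0,0,0,0,-0.25],
  [0,0,0,0,0,0,-0.4],
  [0,0,0,0,0,0,-0.6],
  [0,0,0,0,0,0,-0.6],
  [0,0,-15,0,0,0,-0.6],
  [0,0,-60,0,0,0,-0.6],
  [0,0,-110,0,0,0,-1],
  [0,0,-110,0,0,0,-1],
])

```text
time_s: 18.8
tool_pos: [608.9, -95.0, 152.9]
eef_rot: [0.003, 0.684, 0.729, 0.002]
contact_force: [0.2, -1.1, -1.1]
gripper_width: 1.002
grip_force: 0.0
```

```bash
python3 -c "
from h import *; from bench import env
goal(env,466,104.8,110,10)"
```

```text
pos [608.9 -95.  152.9] al 3.6 tilt [ 0.0067 -0.002 ] t 18.8 w 1.002 F 0 
 shift [ 208.6 -130.2   41.5] turn z -6.4
```

>>> arm_command([
  [52,-32,0,0,0,0,-1],
  [104,-64,0,0,0,-7.3,-1],
  [156,-96,0,0,0,-7.3,-1],
  [208.4,-128,0,0,0,-7.3,-1],
  [208.4,-128,0,0,0,-7.3,-1],
  [208.4,-128,0,0,0,-7.3,-1],
])

```text
time_s: 19.55
tool_pos: [466.4, 105.3, 148.3]
eef_rot: [0.0, 0.636, 0.771, 0.0]
contact_force: [0.1, -0.5, 0.1]
gripper_width: 0.999
grip_force: 0.0
```

```bash
python3 look.py w5; python3 -c "
from h import *; from bench import env
goal(env,466,105,22,11)"
```

```text
bench z 0.43
963 ztop 21 rect c 461.6 220.3 size 39 39 ang 43 circ 461.6 220.3 r 19.9
3505 ztop 27 rect c 465.9 105.7 size 59 59 ang 72 circ 465.9 105.6 r 29.8
132 ztop 22 rect c 433.1 -90.4 size 25 6 ang 34 circ 433.4 -90.8 r 12.9
150 ztop 27 rect c 330.5 -130.0 size 23 14 ang 28 circ 329.8 -128.2 r 12.0
79 ztop 18 rect c 683.3 -88.1 size 6 26 ang 1 circ 684.1 -88.1 r 12.9
tray 12633 [645.5 101.7] [ 87.7 177.9] 11.3
  walls 1623 [644.7 105.9] [ 87.7 169.3] 11.3
pos [466.7 104.9 148.2] al 10.9 tilt [ 0.0004 -0.0002] t 19.6 w 1.001 F 0 
 shift [  0.3  -0.7 126.2] turn z -0.1
```

View pics/w5.png

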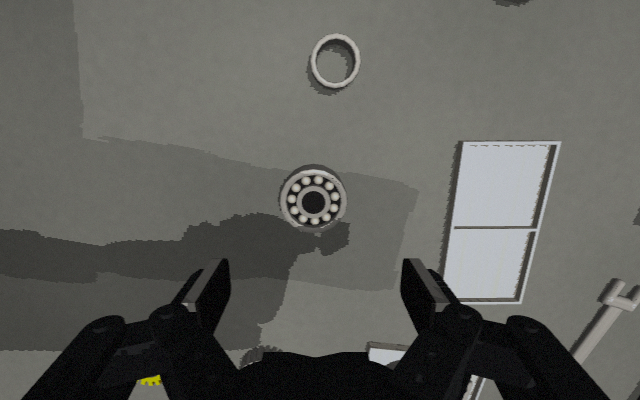

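The bearing at (313,201) is on the line of the fingers. The tray_two walls fit centre (644,106), yaw 11.3°.

>>> arm_command([
  [0.5,-0.5,60,0,0,0,-1],
  [0.5,-0.5,100,0,0,0,-1],
  [0.5,-0.5,120,0,0,0,-1],
  [0.5,-0.5,126,0,0,0,-1],
  [0.5,-0.5,126,0,0,0,-1],
  [0.5,-0.5,126,0,0,0,-0.5],
  [0.5,-0.5,126,0,0,0,0],
  [0.5,-0.5,126,0,0,0,1],
], grip_force=50)

```text
time_s: 20.6
tool_pos: [466.0, 105.6, 23.5]
eef_rot: [0.001, 0.637, 0.771, 0.0]
contact_force: [-4.7, -2.3, 17.4]
gripper_width: 0.687
grip_force: 49.5
```

>>> arm_command([
  [0,0,0,0,0,0,1],
  [0,0,0,0,0,0,1],
  [0,0,0,0,0,0,1],
  [0,0,0,0,0,0,1],
])

```text
time_s: 21.1
tool_pos: [466.0, 105.6, 23.5]
eef_rot: [0.001, 0.637, 0.771, 0.0]
contact_force: [-3.9, -2.2, 17.6]
gripper_width: 0.689
grip_force: 49.6
```

>>> arm_command([
  [0,0,-20,0,0,0,1],
  [0,0,-70,0,0,0,1],
  [3,58,-85,0,0,0,1],
  [5,116,-85,0,0,0,1],
  [8,174.5,-85,0,0,0,1],
  [8,174.5,-70,0,0,0,1],
  [8,174.5,-35,0,0,0,1],
  [8,174.5,-15,0,0,0,1],
])

```text
time_s: 22.1
tool_pos: [633.8, 146.5, 35.5]
eef_rot: [-0.001, 0.636, 0.771, -0.001]
contact_force: [-0.0, 0.3, -3.3]
gripper_width: 0.69
grip_force: 55.8
```

>>> arm_command([
  [0,0,5,0,0,0,1],
  [0,0,8,0,0,0,1],
  [0,0,9.5,0,0,0,1],
  [0,0,9.5,0,0,0,1],
])

```text
time_s: 22.6
tool_pos: [635.6, 146.7, 28.3]
eef_rot: [0.0, 0.637, 0.771, 0.0]
contact_force: [-0.1, 0.3, -3.6]
gripper_width: 0.683
grip_force: 55.8
```

```bash
python3 -c "
from h import *; from bench import env
print(env.get_obs()['contact_force'])
goal(env,635.9,146.6,26.5,11.3)"
```

```text
[-0.09801605  0.27379711 -3.6096457 ]
pos [635.6 146.7  28.3] al 10.9 tilt [0.0008 0.0001] t 22.6 w 0.683 F 56 
 shift [-0.2  0.3  1.8] turn z -0.4
```

>>> arm_command([
  [0,0,0.6,0,0,0,1],
  [0,0,1.2,0,0,0,1],
  [0,0,1.7,0,0,0,1],
  [0,0,1.7,0,0,0,1],
])

```text
time_s: 23.1
tool_pos: [635.5, 146.7, 26.7]
eef_rot: [0.0, 0.637, 0.771, 0.0]
contact_force: [-2.8, -1.2, 6.6]
gripper_width: 0.686
grip_force: 56.7
```

>>> arm_command([
  [0,0,0,0,0,0,-0.5],
  [0,0,0,0,0,0,-0.7],
  [0,0,0,0,0,0,-1],
  [0,0,0,0,0,0,-1],
  [0,0,-15,0,0,0,-1],
  [0,0,-60,0,0,0,-1],
  [0,0,-115,0,0,0,-1],
  [0,0,-115,0,0,0,-1],
])

```text
time_s: 24.1
tool_pos: [637.4, 147.0, 146.3]
eef_rot: [0.003, 0.636, 0.771, 0.003]
contact_force: [-0.5, -0.3, -0.1]
gripper_width: 1.001
grip_force: 0.0
```

```bash
python3 -c "
from h import *; from bench import env
goal(env,450.6,-111.3,110,11)"
```

```text
pos [637.4 147.  146.3] al 10.9 tilt [0.0077 0.0008] t 24.1 w 1.001 F 0 
 shift [-218.1 -232.7   34.7] turn z -0.1
```

>>> arm_command([
  [-40,-42,0,0,0,0,-1],
  [-80,-84,0,0,0,0,-1],
  [-120,-127,0,0,0,0,-1],
  [-160,-169,0,0,0,0,-1],
  [-200,-212,0,0,0,0,-1],
  [-218,-231,35,0,0,0,-1],
  [-218,-231,35,0,0,0,-1],
  [-218,-231,35,0,0,0,-1],
])

```text
time_s: 25.1
tool_pos: [450.4, -111.0, 106.6]
eef_rot: [0.0, 0.637, 0.771, 0.0]
contact_force: [0.6, -0.8, -0.3]
gripper_width: 1.002
grip_force: 0.0
```

```bash
python3 look.py w6; python3 -c "
from h import *; from bench import env
goal(env,450.8,-111,46,11)"
```

```text
bench z 0.42
4918 ztop 28 rect c 325.7 -108.6 size 56 56 ang 73 circ 325.6 -108.8 r 29.0
4505 ztop 59 rect c 450.9 -110.6 size 31 31 ang 54 circ 450.8 -110.9 r 16.0
10076 ztop 58 rect c 607.7 -94.6 size 49 50 ang 82 circ 607.8 -94.9 r 25.9
1321 ztop 30 rect c 614.5 -159.5 size 22 46 ang 84 circ 614.4 -160.1 r 22.9
tray 4037 [635.2  46.5] [47.6 56.1] 12.2
  walls 619 [622.6  33.9] [33.3 65.7] 46.7
tray 7231 [ 633.4 -108.7] [139.1 117.6] 3.7
  walls 1439 [ 632.3 -100.9] [138.  101.9] 3.7
pos [ 450.7 -110.8  106.7] al 11.0 tilt [ 0.0011 -0.0003] t 25.1 w 1.001 F 0 
 shift [-0.1 -0.  60.7] turn z -0.0
```

>>> arm_command([
  [0,0,30,0,0,0,-1],
  [0,0,52,0,0,0,-1],
  [0,0,61,0,0,0,-1],
  [0,0,61,0,0,0,-0.5],
  [0,0,61,0,0,0,0],
  [0,0,61,0,0,0,0.5],
  [0,0,61,0,0,0,1],
  [0,0,61,0,0,0,1],
], grip_force=60)

```text
time_s: 26.15
tool_pos: [450.2, -111.3, 45.8]
eef_rot: [0.001, 0.637, 0.771, 0.0]
contact_force: [-1.9, 1.3, 9.0]
gripper_width: 0.36
grip_force: 58.5
```

>>> arm_command([
  [0,0,0,0,0,0,1],
  [0,0,0,0,0,0,1],
  [0,0,0,0,0,0,1],
  [0,0,0,0,0,0,1],
])

```text
time_s: 26.65
tool_pos: [450.2, -111.3, 45.8]
eef_rot: [0.001, 0.637, 0.771, 0.0]
contact_force: [-3.1, 0.9, 9.9]
gripper_width: 0.358
grip_force: 58.5
```

>>> arm_command([
  [0,0,-20,0,0,0,1],
  [0,0,-75,0,0,0,1],
  [27,46,-95,0,0,0,1],
  [54,93,-95,0,0,0,1],
  [81,139,-95,0,0,0,1],
  [108,186,-95,0,0,0,1],
  [134.8,232,-95,0,0,0,1],
  [134.8,232,-80,0,0,0,1],
])

```text
time_s: 27.65
tool_pos: [654.6, 67.5, 124.8]
eef_rot: [0.001, 0.635, 0.772, 0.001]
contact_force: [-0.3, -0.3, -4.9]
gripper_width: 0.359
grip_force: 61.8
```

>>> arm_command([
  [0,0,30,0,0,0,1],
  [0,0,60,0,0,0,1],
  [0,0,70,0,0,0,1],
  [0,0,73,0,0,0,1],
  [0,0,74,0,0,0,1],
  [0,0,74,0,0,0,1],
])

```text
time_s: 28.4
tool_pos: [652.5, 65.2, 51.8]
eef_rot: [0.0, 0.637, 0.771, 0.0]
contact_force: [-0.2, -0.1, -4.5]
gripper_width: 0.355
grip_force: 61.6
```

```bash
python3 -c "
from h import *; from bench import env
print(env.get_obs()['contact_force'])
goal(env,652.1,65.2,48.8,11.3)"
```

```text
[-0.1517877  -0.12654177 -4.46719704]
pos [652.5  65.2  51.8] al 10.9 tilt [ 0.0012 -0.    ] t 28.4 w 0.355 F 62 
 shift [ 0.1 -0.4  3. ] turn z -0.4
```

>>> arm_command([
  [0,0,0.8,0,0,0,1],
  [0,0,1.6,0,0,0,1],
  [0,0,2.2,0,0,0,1],
  [0,0,2.7,0,0,0,1],
  [0,0,2.9,0,0,0,1],
  [0,0,2.9,0,0,0,1],
])

```text
time_s: 29.15
tool_pos: [652.1, 65.2, 48.9]
eef_rot: [0.0, 0.637, 0.771, 0.0]
contact_force: [-4.7, -0.3, 6.7]
gripper_width: 0.357
grip_force: 62.9
```

>>> arm_command([
  [0,0,0,0,0,0,0.1],
  [0,0,0,0,0,0,-0.2],
  [0,0,0,0,0,0,-0.6],
  [0,0,0,0,0,0,-1],
  [0,0,-15,0,0,0,-1],
  [0,0,-70,0,0,0,-1],
  [0,0,-130,0,0,0,-1],
  [0,0,-180,0,0,0,-1],
])

```text
time_s: 30.15
tool_pos: [652.0, 65.3, 231.8]
eef_rot: [0.001, 0.636, 0.771, 0.001]
contact_force: [1.2, 0.1, 0.1]
gripper_width: 1.001
grip_force: 0.0
```

>>> arm_command([
  [-40,-40,-20,0,0,0,-1],
  [-80,-80,-20,0,0,0,-1],
  [-120,-120,-20,0,0,0,-1],
  [-150,-160,-20,0,0,0,-1],
  [-180,-200,-20,0,0,0,-1],
  [-180,-240,-20,0,0,0,-1],
  [-180,-240,-20,0,0,0,-1],
  [-180,-240,-20,0,0,0,-1],
])

```text
time_s: 31.15
tool_pos: [451.1, -157.1, 248.9]
eef_rot: [0.001, 0.637, 0.771, 0.0]
contact_force: [-0.1, 0.2, -0.2]
gripper_width: 0.997
grip_force: 0.0
```

```bash
python3 look.py w7
python3 - <<'E'
from bench import env
import cv2,numpy as np
p,d=env.camera("scene"); cv2.imwrite("pics/s1.png",cv2.resize(p[120:360,120:480,::-1],(792,528),interpolation=cv2.INTER_CUBIC))
o=env.get_obs();print(o['time_s'],o['tool_pos'].round(0))
E
```

```text
bench z 0.45
1999 ztop 62 rect c 654.6 53.8 size 27 9 ang 9 circ 654.2 56.7 r 13.7
1987 ztop 28 rect c 326.0 -108.4 size 55 55 ang 35 circ 326.0 -108.6 r 28.2
2053 ztop 59 rect c 608.3 -94.6 size 49 48 ang 11 circ 608.6 -95.0 r 25.1
1725 ztop 36 rect c 679.3 -130.6 size 27 27 ang 3 circ 679.3 -130.3 r 14.3
1626 ztop 31 rect c 613.5 -176.6 size 55 56 ang 23 circ 613.6 -176.9 r 28.5
562 ztop 20 rect c 592.0 -330.6 size 41 41 ang 43 circ 591.9 -330.3 r 21.0
tray 6262 [ 637.6 -136.4] [142.6 174.6] 3.8
  walls 1507 [ 637.5 -134.6] [142.5 169.7] 3.8
31.25 [ 451. -157.  248.]
```

View pics/s1.png

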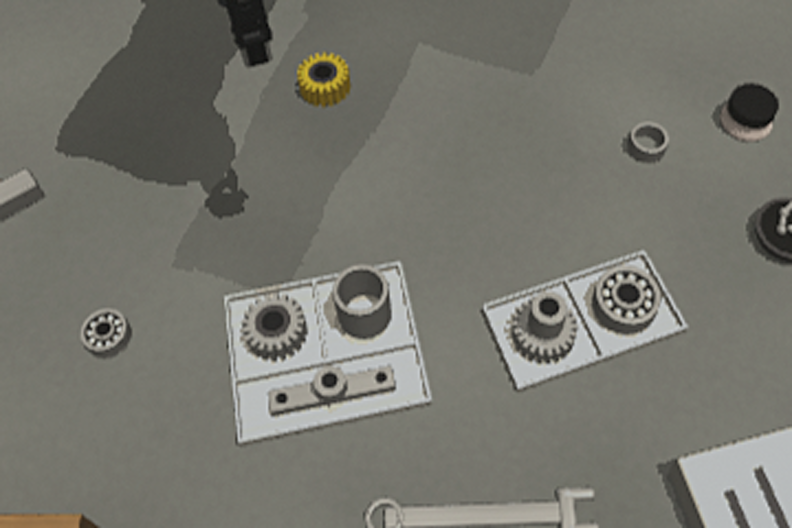

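View pics/w7.png

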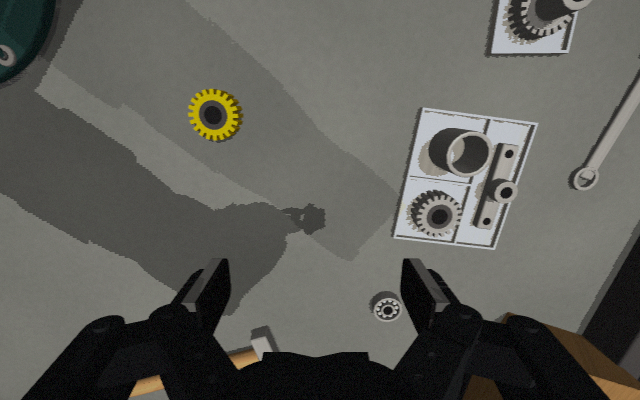

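The scene crop shows the gear wheel at (272,325), sleeve (361,303), lever (330,385), stepped gear (544,327) and bearing (627,300). All five lie in their bays, and the measured top heights match parts resting on the bay floors. The small bearing and the short sleeve have not moved, and the gripper is open and clear. I'm handing the job in.

```bash
python3 -c "
from bench import env
print(env.finish_job())"
```

```text
the job is handed in; nothing more can be done
None
```

Both kits are made up and the job is handed in: all five parts are in their bays and released, and the small bearing and short sleeve are still where they stood. It took about 31 s of the 120 s; the hand-in returned no verdict.

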